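Free the centrifuge lid: slide the safety catch, press the release button

TASK

Open the small bench centrifuge: slide the steel safety catch on its sloping panel fully sideways to uncover the release button, then press the button so that the lid springs up. Leave the catch slid open, the button let go and the lid standing ajar, and leave the glassware and bottle beside the machine where they are.

Things in the scene. Friction and masses are not known exactly. Their poses are not given: they have to be found in the camera images.
- device: Fixed white bench centrifuge, 280x220x247 mm. Origin on the worktop under it; x to its back, y to its left (seen from the robot), z up. Its front is a grey panel sloping at 32 degrees, outward normal (-0.530, 0, 0.848) in this frame, 200 mm wide, 150 mm up the slope, face centre at (-49, 0, 72) mm. A gripper reaches it along that normal; from straight above a shelf is in the way.
- shelf_edge (a point): Middle of the front edge's underside of the clear shelf (220 mm wide) on two uprights over the panel. It is about 235 mm above the worktop and 10 mm nearer to the robot than the button, so tools must come in tilted below it.
- catch_grip (a point): Middle of the catch's dark finger ridge: 10 mm thick (machine's y), 34 mm long up the slope. Along the panel's normal this point is 10.5 mm below the crest and 12 mm above the catch's plate, a steel bridge 58 mm (up the slope) x 50 mm (y), top 14.5 mm above the panel, that covers the button and runs between two rails 7 mm high, 60 mm apart.
- catch (a joint): Travel of the safety catch along the machine's +y (to the left as seen from the front), in m: 0 = shut, covering the button; 0.065 = fully open at its end stop. Starts between 0 and 0.006. Rubs with about 1.5 N and stays where it is left.
- button_top (a point): Centre of the top face of the grey round release button, 30 mm in diameter, 9 mm proud of the panel, 30 mm to the machine's right (-y) of the panel's centre. Moves with the button.
- button (a joint): How far the release button is pressed, in m, along the panel's inward normal: 0 = out, 0.007 = fully in. It takes about 2 N to start and 5 N (spring) at full depth; it unlatches the lid after about 4 to 5 mm, and springs out when let go.
- lid_edge (a point): Middle of the front edge of the lid, a white plate 152 x 200 x 8 mm on top of the machine behind the panel, hinged at its back edge.
- lid (a joint): Opening of the lid in rad: 0 = shut and latched; when unlatched its spring raises it to 0.45 within about a second and it stays up. Pulling at it does not open the latch.
- beaker: Small glass beaker, 57 mm wide, 60 mm high, standing loose on the worktop to the left of the machine; a bystander. Origin at the centre of its base.
- amber: Small brown bottle, 58 mm in diameter, 112 mm high, standing loose to the right of the machine; a bystander. Origin at the centre of its base.
- dishes: Pair of stacked clear dishes, 62 mm in diameter, 30 mm high, lying loose to the right of the machine's front; a bystander. Origin at the centre of its base.

How it is judged:
By the outcome, as a careful person would: the job done as asked, in the order asked, and still so for the second after the job is handed in, with the robot touching nothing.
It also fails if it takes over 42 s, if anything falls off the work surface, if the arm or the gripper's body presses on something with over 40 N, if the wrist force passes 120 N, or if a joint passes its speed limit or range.

ROBOT

A 7-joint arm with a two-finger parallel gripper is mounted at the origin on a cart in front of the work surface, level with it; the furniture and walls round the work are solid. World frame = base frame: x ahead of the robot, y to its left, z up, the work surface at z = 0. Lengths are in m, angles in degrees, forces in N, time in s.
With the tool pointing down it reaches from about 0.425 to 0.875 m from the base axis. Payload 4.7 kg.
Tool frame: the origin (TCP) lies on the centre line of the jaws, within the pads' length; the fingertips stand 8 mm ahead of it and the grasp point (between the pads) lies 11 mm behind it; z points along the fingers, y is the direction in which the jaws open and shut (so a half turn about z gives the same grasp; the last joint's range is limited). The gripper opens to 87 mm and grips with 3 to 60 N. Pads are 19 mm wide; open, the fingers measure 117 mm over their backs; the gripper's body (75 mm by 190 mm) begins 51 mm behind the grasp point.
Start: joints at [-67.317, 18.392, -4.016, 83.108, 1.295, 78.541, -3.26], TCP at [0.242, 0.603, 0.231] pointing down, gripper open.
Joint ranges: [-163.93, 163.93], [-17.29, 119.83], [-79.2, 71.16], [3.27, 140.29], [-89.18, 269.18], [5.43, 117.66], [-154.24, 154.24]. Speed limits (degrees/s): [147.25, 147.25, 180, 180, 180, 180, 180].

INTERFACE

Orientations are given as [roll, pitch, yaw] about the fixed x, y, z axes, in that order (R = Rz(yaw) Ry(pitch) Rx(roll)).
In Python, from cell import status, vision, workorder gives the robot as it stands.
- The arm moves only by the tool step_arm, never from a script. Its argument "series" is a list of rows, each an object of numbers: "ax", "ay", "az": the turn, a rotation vector about the world's x, y, z in degrees; "x", "y", "z": the shift along the world's x, y, z in m; "claw": the opening in per cent of the stroke, from 0 (shut) to 100 (fully open). In form: [{"ax": .., "ay": .., "az": .., "x": .., "y": .., "z": .., "claw": ..}, ...]. A call has 1 to 12 rows; each row is the pose to reach, as a shift and turn from the pose commanded when the call began; what a row does not reach only later rows make up. A row lasts 1/10 s, in which the tool goes at most 50 mm and 8.59 degrees, less where a joint would pass 70% of its speed; a pose out of reach is approached as far as the arm can. A call with a gripper value outside its range is refused whole. The fingers move at their own pace and stop on an object; "squeeze" is the grip in N (left out, the last holds). Time passes only in rows, so rows that repeat a pose let the fingers close. It gives the time, the measured TCP pose, the force and the opening at its end, in the units of the state.
- status.get_obs(): the state, without advancing time (a new reading comes with each control period).
- vision.read_camera(name): name is "scene" or "side" or "wrist"; returns the picture (480x640x3 uint8, red, green, blue); there is no depth.
- vision.camera_params(name): a dict with "fovy" (degrees; the focal length in pixels is half the picture's height over the tangent of half this angle, whatever the lens; pixels are square), "cx", "cy" (the principal point, pixels), "eye" and "orientation" of the camera in the world; the wrist camera has in their place "tool_from_camera" (4x4, takes a point from camera to tool coordinates, whose origin is the TCP and whose axes are the flange's). Camera axes: x right, y down, z forward; pixel columns grow to the right and rows downward; lengths in m; the calibration is good to about 2 mm. The wrist camera is an equidistant fisheye: a pixel r from the principal point sees the ray r / f radians off the axis. A picture is of the moment at which its call begins: read the wrist's pose just before it. camera_params takes no time and is no camera call.
- workorder.sign_off(): hands the job in, once; it reports no verdict.
The state is a dict: "time_s": time; "qpos": joint angles; "joint_velocities": joint speeds; "effort": joint torques, N m; "tool_pos": TCP position; "tool_rot": TCP orientation; "force": force on the tool from outside, world axes, zero at the start; "wrist_torque": the same for the moment, N m; "grip_width": finger opening in m.
Only numpy, scipy, OpenCV 4.12 (cv2) and the standard library are available. Lean on these libraries where they do the work, as an engineer would, in place of code of your own. Each camera call takes 0.05 s, during which the arm holds its last target.

## Working session

There is one attempt and no reset: what is moved stays moved. The work goes in short steps, Python scripts to look and compute and a tool call to move; the robot and the scene stay as the last step left them, time stands still between calls to the robot, and variables do not carry over. Pictures are saved under pics/ and viewed, and the job is handed in when it is done.

Besides the shell and the picture viewer there is one more tool, called after "Request:" as name([rows], argument=value, ...), one row to a line, values as JSON. step_arm: Moves the arm, as the interface text tells. Its arguments: {"type":"object","properties":{"series":{"type":"array"},"squeeze":{"type":"number"}},"required":["series"]}

```bash
mkdir -p pics; python3 - <<'E'
from cell import status, vision
import cv2
print(status.get_obs())
for n in("scene","side","wrist"):
    print(n,vision.camera_params(n))
    cv2.imwrite(f"pics/{n}0.png",vision.read_camera(n)[:,:,::-1])
E
```

```text
{'time_s': 0.0, 'qpos': array([-67.3178634 ,  18.44059792,  -4.01499543,  83.1746957 ,
         1.29664126,  78.54003071,  -3.25959772]), 'joint_velocities': array([ 0.07068909, -0.05845319,  0.02879811,  0.20176245,  0.05915075,
        0.00219296, -0.02148769]), 'effort': array([-3.97082840e-04, -4.91283417e+01, -4.04274585e-01, -3.12532425e+01,
       -6.41271682e-02,  4.35580546e-02,  1.81340756e-04]), 'tool_pos': array([0.2420339 , 0.60268346, 0.2294458 ]), 'tool_rot': array([-1.79890007e+02,  7.46182436e-03,  1.58127837e+02]), 'force': array([ 0.03411565, -0.69638833,  0.07060274]), 'wrist_torque': array([-0.02326584,  0.03239921,  0.05842605]), 'grip_width': 0.08704241482093625}
scene {'fovy': 52.49886292444629, 'cx': 319.0785342152588, 'cy': 240.64478080964014, 'eye': array([-0.32043585,  0.05505492,  0.63314449]), 'orientation': array([-116.41816457,    1.18351586,  -96.10326612])}
side {'fovy': 49.910694802312406, 'cx': 314.49240029230015, 'cy': 235.7346782557632, 'eye': array([-0.27180775,  0.42805666,  0.59940066]), 'orientation': array([-113.02730309,    0.70548022, -118.10785565])}
wrist {'fovy': 65.70646984690485, 'cx': 314.838292719267, 'cy': 240.76905445230375, 'tool_from_camera': array([[ 6.81928492e-04, -9.64796491e-01, -2.62996702e-01,
         7.10758821e-02],
       [ 9.99999188e-01,  9.40970120e-04, -8.59009755e-04,
        -7.75296261e-04],
       [ 1.07624164e-03, -2.62995903e-01,  9.64796350e-01,
        -1.54251782e-01],
       [ 0.00000000e+00,  0.00000000e+00,  0.00000000e+00,
         1.00000000e+00]])}
```

View pics/scene0.png

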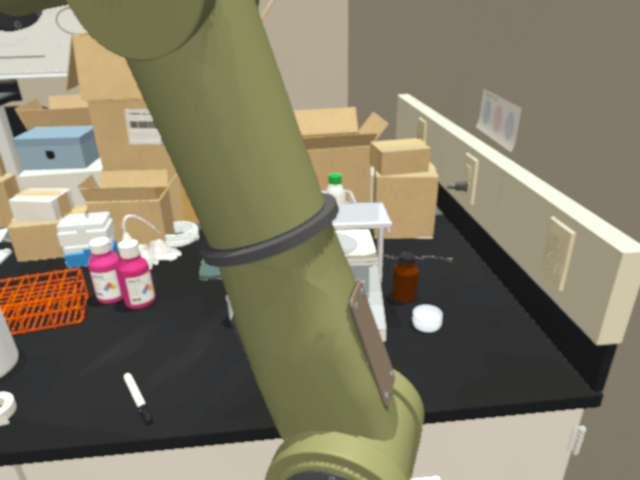

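View pics/side0.png

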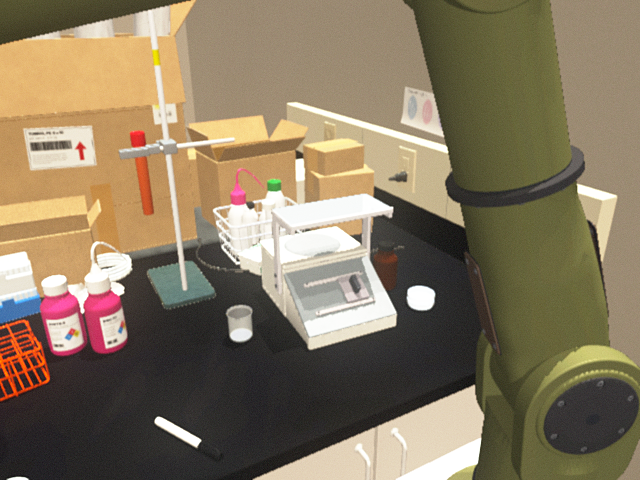

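View pics/wrist0.png

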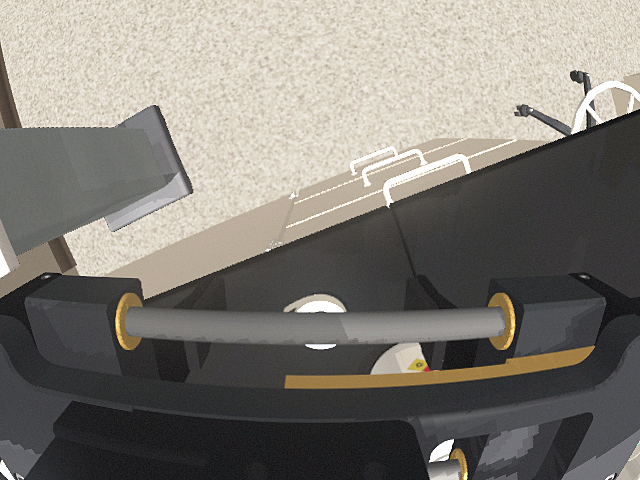

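```bash
python3 - <<'E'
import cv2
a=cv2.imread("pics/side0.png")[185:350,215:445]
cv2.imwrite("pics/side0c.png",cv2.resize(a,None,fx=3.4,fy=3.4,interpolation=cv2.INTER_CUBIC))
E
```

```text
(no output)
```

View pics/side0c.png

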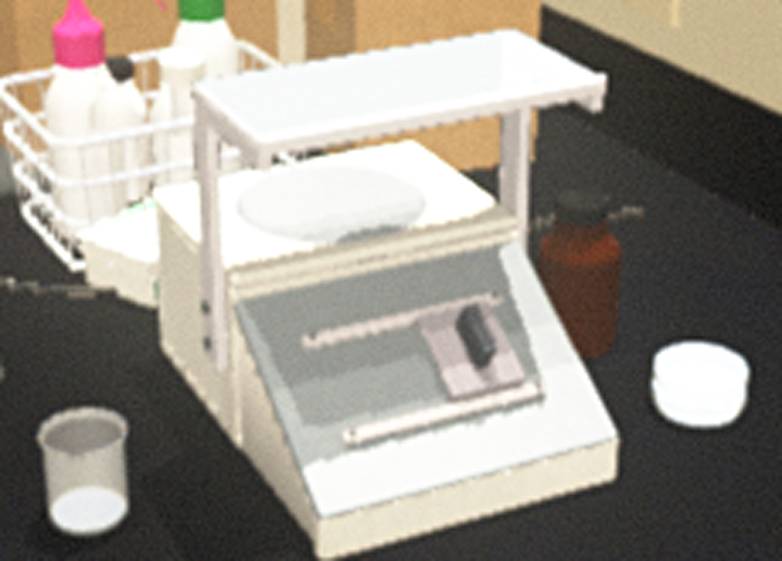

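```bash
cat > h.py <<'E'
import numpy as np, cv2
from scipy.spatial.transform import Rotation as R
from cell import status, vision
def rot(o): return R.from_euler('xyz',o,degrees=True).as_matrix()
def cam(n):
    p=vision.camera_params(n); p['f']=240/np.tan(np.radians(p['fovy']/2))
    if n=='wrist':
        s=status.get_obs(); T=np.eye(4);T[:3,:3]=rot(s['tool_rot']);T[:3,3]=s['tool_pos']
        M=T@p['tool_from_camera']; p['R']=M[:3,:3];p['eye']=M[:3,3]
    else: p['R']=rot(p['orientation'])
    p['n']=n; return p
def ray(p,uv):
    d=np.array([(uv[0]-p['cx'])/p['f'],(uv[1]-p['cy'])/p['f'],1.])
    if p['n']=='wrist':
        r=np.hypot(d[0],d[1]); d=np.array([d[0]/r*np.sin(r),d[1]/r*np.sin(r),np.cos(r)])
    d=p['R']@d; return d/np.linalg.norm(d)
def plane(p,uv,n,c):
    d=ray(p,uv); n=np.array(n,float)
    return p['eye']+d*(n@(np.array(c)-p['eye']))/(n@d)
def proj(p,X):
    c=p['R'].T@(np.array(X)-p['eye'])
    if p['n']=='wrist':
        r=np.hypot(c[0],c[1]); t=np.arctan2(r,c[2]); return np.array([p['cx']+p['f']*t*c[0]/r,p['cy']+p['f']*t*c[1]/r])
    return np.array([p['cx']+p['f']*c[0]/c[2],p['cy']+p['f']*c[1]/c[2]])
def tri(ps,uvs):
    A=0;b=0
    for p,uv in zip(ps,uvs):
        d=ray(p,uv);P=np.eye(3)-np.outer(d,d);A=A+P;b=b+P@p['eye']
    X=np.linalg.solve(A,b); return X,[np.linalg.norm((np.eye(3)-np.outer(ray(p,u),ray(p,u)))@(X-p['eye'])) for p,u in zip(ps,uvs)]
E
python3 - <<'E'
from h import *
p=cam('side'); c=lambda u,v:(215-.5+(u+.5)/3.4,185-.5+(v+.5)/3.4)
for n,u in dict(FL=(318,557),FR=(615,478),BLmid=(240,443),BL=(162,345)).items():
    print(n,plane(p,c(*u),[0,0,1],[0,0,0]))
for n,u in dict(beaker=(88,515),dish=(700,395),amber=(580,335)).items():
    print(n,plane(p,c(*u),[0,0,1],[0,0,0]))
E
```

```text
FL [0.48288126 0.04737997 0.        ]
FR [ 0.46671032 -0.15121778  0.        ]
BLmid [0.61708075 0.03414437 0.        ]
BL [0.76327731 0.02691803 0.        ]
beaker [0.58801759 0.14861066 0.        ]
dish [ 0.52100156 -0.26111411  0.        ]
amber [ 0.62974744 -0.24035338  0.        ]
```

```bash
cat >> h.py <<'E'
def devR(yaw): return R.from_euler('z',yaw,degrees=True).as_matrix()
N=np.array([-.53,0,.848])
def toolR(yaw): return devR(yaw)@np.array([[-.848,0,.53],[0,1,0],[-.53,0,-.848]])
def go(pos,Rt,s=None):
    s=s or status.get_obs(); 
    rv=R.from_matrix(Rt@rot(s['tool_rot']).T).as_rotvec(degrees=True)
    print('shift',np.round(np.array(pos)-s['tool_pos'],4),'turn',np.round(rv,2),np.linalg.norm(rv))
E
python3 - <<'E'
from h import *
go([.45,-.085,.25],toolR(-4.5))
E
```

```text
shift [ 0.2079 -0.6878  0.0203] turn [ -7.25 -31.29  16.94] 36.31311297571084
```

Request:
step_arm([
  {"x": 0.04, "y": -0.04, "z": 0.02, "ax": 0, "ay": 0, "az": 0},
  {"x": 0.07, "y": -0.08, "z": 0.03, "ax": -0.7, "ay": -3, "az": 1.7},
  {"x": 0.1, "y": -0.12, "z": 0.04, "ax": -1.4, "ay": -6, "az": 3.4},
  {"x": 0.13, "y": -0.16, "z": 0.05, "ax": -2.2, "ay": -9.4, "az": 5.1},
  {"x": 0.15, "y": -0.2, "z": 0.05, "ax": -2.9, "ay": -12.5, "az": 6.8},
  {"x": 0.17, "y": -0.245, "z": 0.05, "ax": -3.6, "ay": -15.6, "az": 8.5},
  {"x": 0.19, "y": -0.29, "z": 0.05, "ax": -4.3, "ay": -18.8, "az": 10.2},
  {"x": 0.2, "y": -0.335, "z": 0.05, "ax": -5, "ay": -21.9, "az": 11.9},
  {"x": 0.208, "y": -0.38, "z": 0.05, "ax": -5.8, "ay": -25, "az": 13.6},
  {"x": 0.208, "y": -0.425, "z": 0.05, "ax": -6.5, "ay": -28.2, "az": 15.3},
  {"x": 0.208, "y": -0.47, "z": 0.05, "ax": -7.25, "ay": -31.3, "az": 16.9},
  {"x": 0.208, "y": -0.515, "z": 0.05, "ax": -7.25, "ay": -31.3, "az": 16.9},
])

```text
invalid input
```

Request:
step_arm([
  {"ax": 0, "ay": 0, "az": 0, "x": 0.04, "y": -0.04, "z": 0.02, "claw": 100},
  {"ax": -0.7, "ay": -3, "az": 1.7, "x": 0.07, "y": -0.08, "z": 0.03, "claw": 100},
  {"ax": -1.4, "ay": -6, "az": 3.4, "x": 0.1, "y": -0.12, "z": 0.04, "claw": 100},
  {"ax": -2.2, "ay": -9.4, "az": 5.1, "x": 0.13, "y": -0.16, "z": 0.05, "claw": 100},
  {"ax": -2.9, "ay": -12.5, "az": 6.8, "x": 0.15, "y": -0.2, "z": 0.05, "claw": 100},
  {"ax": -3.6, "ay": -15.6, "az": 8.5, "x": 0.17, "y": -0.245, "z": 0.05, "claw": 100},
  {"ax": -4.3, "ay": -18.8, "az": 10.2, "x": 0.19, "y": -0.29, "z": 0.05, "claw": 100},
  {"ax": -5, "ay": -21.9, "az": 11.9, "x": 0.2, "y": -0.335, "z": 0.05, "claw": 100},
  {"ax": -5.8, "ay": -25, "az": 13.6, "x": 0.208, "y": -0.38, "z": 0.05, "claw": 100},
  {"ax": -6.5, "ay": -28.2, "az": 15.3, "x": 0.208, "y": -0.425, "z": 0.05, "claw": 100},
  {"ax": -7.25, "ay": -31.3, "az": 16.9, "x": 0.208, "y": -0.47, "z": 0.05, "claw": 100},
  {"ax": -7.25, "ay": -31.3, "az": 16.9, "x": 0.208, "y": -0.515, "z": 0.05, "claw": 100},
])

```text
time_s: 1.35
tool_pos: [0.4612, 0.1945, 0.2583]
tool_rot: [-178.8, 28.5, 175.1]
force: [-0.2, 0.5, 0.4]
grip_width: 0.0867
```

```bash
python3 - <<'E'
from h import *
go([.44,-.085,.26],toolR(-4.5))
print(status.get_obs()['qpos'])
E
```

```text
shift [-0.0212 -0.2795  0.0017] turn [ 0.76 -3.57  1.03] 3.7984364269164055
[-20.35703465 -16.98894789 -16.8300477  120.18619099  17.86049223
  56.59562492  40.07798149]
```

Request:
step_arm([
  {"ax": 0, "ay": -1, "az": 0, "x": 0.0, "y": -0.04, "z": -0.01, "claw": 100},
  {"ax": 0.3, "ay": -2, "az": 0.5, "x": 0.0, "y": -0.08, "z": -0.02, "claw": 100},
  {"ax": 0.7, "ay": -3.5, "az": 1, "x": 0.0, "y": -0.12, "z": -0.03, "claw": 100},
  {"ax": 0.7, "ay": -3.5, "az": 1, "x": 0.0, "y": -0.16, "z": -0.038, "claw": 100},
  {"ax": 0.7, "ay": -3.5, "az": 1, "x": 0.0, "y": -0.2, "z": -0.038, "claw": 100},
  {"ax": 0.7, "ay": -3.5, "az": 1, "x": 0.0, "y": -0.24, "z": -0.038, "claw": 100},
  {"ax": 0.7, "ay": -3.5, "az": 1, "x": 0.0, "y": -0.28, "z": -0.038, "claw": 100},
  {"ax": 0.7, "ay": -3.5, "az": 1, "x": 0.0, "y": -0.28, "z": -0.038, "claw": 100},
  {"ax": 0.7, "ay": -3.5, "az": 1, "x": 0.0, "y": -0.28, "z": -0.038, "claw": 100},
])

```text
time_s: 2.25
tool_pos: [0.4947, -0.0834, 0.157]
tool_rot: [178.1, 28.7, 174.3]
force: [0.4, 1.0, 0.7]
grip_width: 0.087
```

```bash
python3 - <<'E'
from h import *
print(status.get_obs()['qpos'])
p=cam('wrist');
for n in("side","wrist","scene"):
    cv2.imwrite(f"pics/{n}1.png",vision.read_camera(n)[:,:,::-1])
print(status.get_obs())
E
```

```text
[ -3.15739969 -17.26240573  10.55263337 132.72868296   0.49358801
  35.60675342  92.15553007]
{'time_s': 2.4, 'qpos': array([ -3.50883881, -17.2408559 ,  10.47834846, 132.81939714,
         0.61746891,  35.58302513,  91.82612467]), 'joint_velocities': array([-1.69320307,  0.20420194, -2.54848298,  0.17891083,  0.09620946,
       -0.34862662, -0.74354955]), 'effort': array([ 1.05915304e+00, -1.40201551e+01, -5.68559412e-01, -3.12139714e+01,
       -2.83716508e-02, -2.29975507e+00,  1.86691652e-01]), 'tool_pos': array([ 0.49452132, -0.0801091 ,  0.15587377]), 'tool_rot': array([178.1091224 ,  28.62636792, 174.4590841 ]), 'force': array([-0.3523518 ,  1.04583634, -0.45819881]), 'wrist_torque': array([0.0552345 , 0.57291381, 0.00620017]), 'grip_width': 0.0867952297951437}
```

View pics/side1.png

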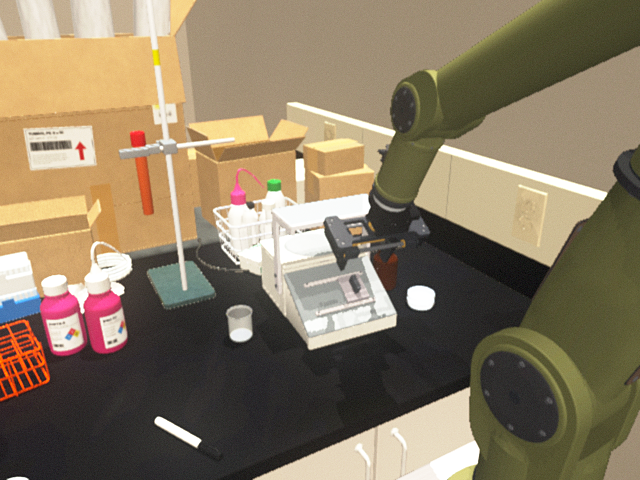

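View pics/wrist1.png

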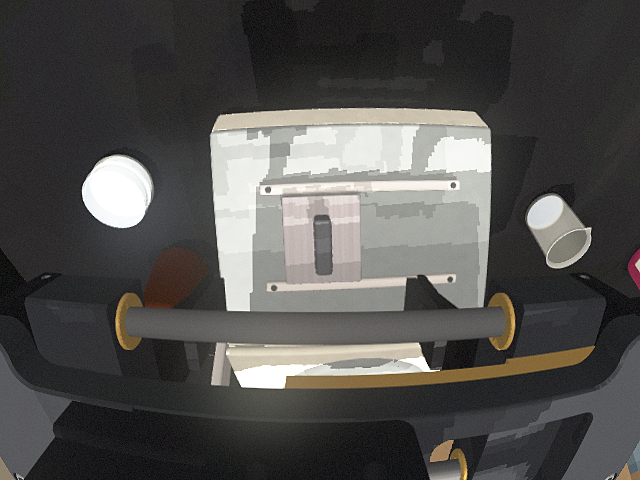

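View pics/scene1.png

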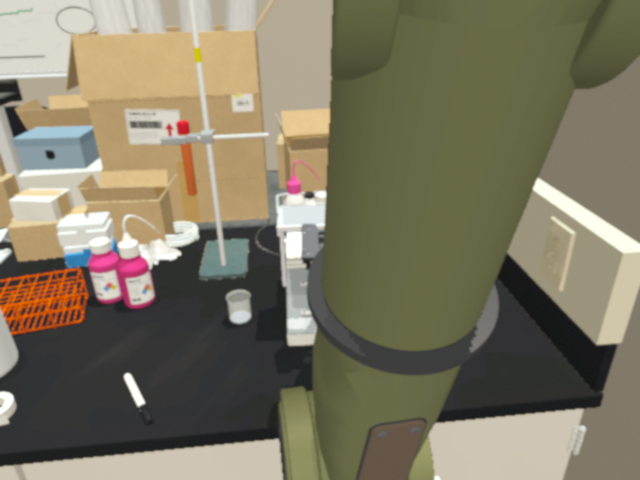

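```bash
cat >> h.py <<'E'
import pickle
def shot(n,name):
    p=cam(n); im=vision.read_camera(n)[:,:,::-1].copy()
    cv2.imwrite(f"pics/{name}.png",im); pickle.dump(p,open(f"pics/{name}.pkl","wb")); return p,im
def load(name): return pickle.load(open(f"pics/{name}.pkl","rb")),cv2.imread(f"pics/{name}.png")
E
python3 - <<'E'
from h import *
p,im=shot('wrist','w2'); print(status.get_obs()['tool_pos'],status.get_obs()['tool_rot'])
p,im2=shot('side','s2')
cv2.imwrite("pics/w2c.png",cv2.resize(im[90:310,190:500],None,fx=2.5,fy=2.5,interpolation=cv2.INTER_CUBIC))
cv2.imwrite("pics/s2c.png",cv2.resize(im2[260:350,270:410],None,fx=5,fy=5,interpolation=cv2.INTER_CUBIC))
E
```

```text
[ 0.49472269 -0.07875028  0.15582895] [178.13847141  28.63094084 174.62763169]
```

View pics/w2c.png

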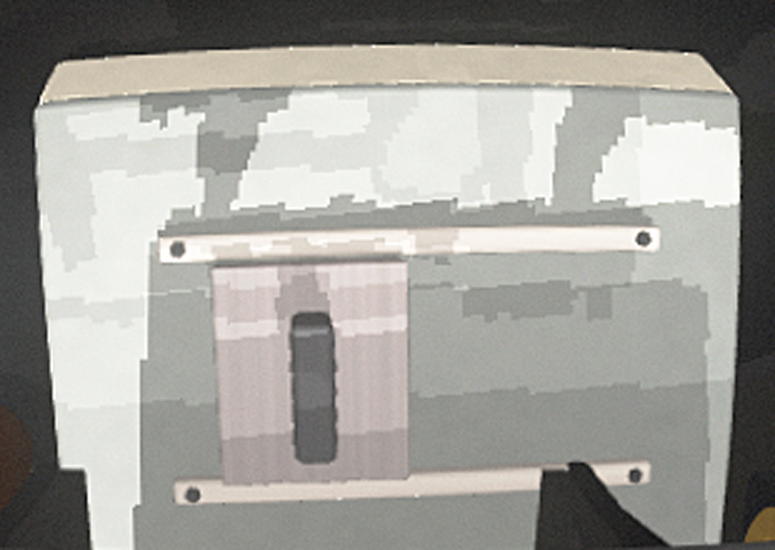

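View pics/s2c.png

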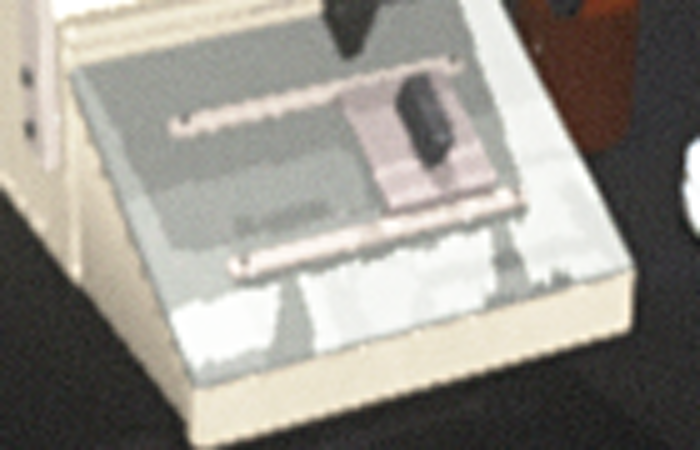

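```bash
python3 - <<'E'
from h import *
pw,_=load('w2');ps,_=load('s2')
cw=lambda u,v:(190-.5+(u+.5)/2.5,90-.5+(v+.5)/2.5)
cs=lambda u,v:(270-.5+(u+.5)/5,260-.5+(v+.5)/5)
P={}
for n,a,b in [('A',(177,249),(518,202)),('B',(644,238),(243,262)),('C',(192,495),(455,63)),('D',(635,475),(183,125)),('lipL',(740,98),(195,385)),('lipR',(38,104),(633,268)),('botL',(702,55),(195,447)),('botR',(58,64),(630,330))]:
    X,e=tri([pw,ps],[cw(*a),cs(*b)]); P[n]=X; print(n,np.round(X*1e3,1),np.round(np.array(e)*1e3,1), 'wrist z=0',np.round(plane(pw,cw(*a),[0,0,1],[0,0,0])*1e3,1) if n[:3]=='bot' else '')
y=lambda a,b:np.degrees(np.arctan2(-(P[a]-P[b])[0],(P[a]-P[b])[1]))
for a,b in('BA','DC',('lipL','lipR'),('botL','botR')): print(a,b,y(a,b),np.linalg.norm(P[a]-P[b]))
# nominal origin estimates
for yaw in(-4.5,):
  r=devR(yaw)
  for a,b in(('lipL','lipR'),('botL','botR')):
    print(r.T@((P[a]+P[b])/2))
  print('rails',r.T@((P['A']+P['B']+P['C']+P['D'])/4), r.T@(P['C']+P['D']-P['A']-P['B'])/2)
E
```

```text
A [ 501.1 -115.7   53.8] [0.3 0.3] wrist z=0 
B [505.3  11.7  59.8] [0.7 0.7] wrist z=0 
C [ 554.7 -118.    94.5] [0.5 0.5] wrist z=0 
D [563.3   8.4  93.8] [0.2 0.2] wrist z=0 
lipL [477.6  48.2  30.5] [0.6 0.6] wrist z=0 
lipR [ 464.2 -149.9   31. ] [0.6 0.6] wrist z=0 
botL [478.   48.    1.1] [1.1 1.1] wrist z=0 [477.4  47.7   0. ]
botR [ 466.4 -151.6   -0.9] [0.3 0.3] wrist z=0 [ 465.8 -151.5    0. ]
B A -1.8922051095830672 0.12759742587043893
D C -3.8908781897462155 0.12673269207229823
lipL lipR -3.8650432244592605 0.19852125523485437
botL botR -3.3199880967806084 0.19994137552060462
[ 0.47342192 -0.01376867  0.03078296]
[ 4.74800312e-01 -1.45781032e-02  1.17219762e-04]
rails [ 0.53365116 -0.01156505  0.07547123] [0.05591718 0.00158269 0.03738169]
```

```bash
cat >> h.py <<'E'
YAW=-3.7; DR=devR(YAW); UP=np.array([.848,0,.53])
r0=DR.T@np.array([0.4717,-.0515,0]) # front bottom mid in device axes
ORG=np.array([r0[0]+.1138,r0[1],0.])  # device axes
def dev(X): return DR.T@np.array(X)-ORG
def wor(d): return DR@(np.array(d)+ORG)
FC=np.array([-.049,0,.072])
def pan(s,y,h): return wor(FC+UP*s+np.array([0,y,0])+N*h)
def onpanel(p,uv,h):
    X=plane(p,uv,DR@N,pan(0,0,h)); d=dev(X)-FC; return np.array([d@UP,d[1]])
E
python3 - <<'E'
from h import *
pw,_=load('w2');ps,_=load('s2')
cw=lambda u,v:(190-.5+(u+.5)/2.5,90-.5+(v+.5)/2.5)
cs=lambda u,v:(270-.5+(u+.5)/5,260-.5+(v+.5)/5)
def sh(t,h,w,s):
    for n,a in w.items():
        print(t,n,h,'wrist',np.round(onpanel(pw,cw(*a),h)*1e3,1),'side',np.round(onpanel(ps,cs(*s[n]),h)*1e3,1) if n in s else '')
sh('rail',.007,dict(A=(177,249),B=(644,238),C=(192,495),D=(635,475)),dict(A=(518,202),B=(243,262),C=(455,63),D=(183,125)))
sh('lip',0,dict(L=(740,98),R=(38,104)),dict(L=(195,385),R=(633,268)))
sh('plate',.0145,dict(lr=(212,268),ll=(408,263),ur=(225,484),ul=(408,477)),dict(lr=(495,186),ll=(388,212),ul=(343,97)))
sh('crest',.037,dict(fl=(334,328),fr=(292,330),bl=(337,464),br=(296,464)),{})
print(ORG, wor([0,0,0]))
for y in(-4,-2,0,2): 
  X=pan(-.0,-.03+y/1e3,.0265); print(y,proj(pw,X),proj(ps,X))
E
```

```text
rail A 0.007 wrist [-36.4 -61.2] side [-39.1 -59.1]
rail B 0.007 wrist [-37.   65.4] side [-35.2  64.9]
rail C 0.007 wrist [ 31.5 -60.9] side [ 30.5 -61.3]
rail D 0.007 wrist [30.8 65.5] side [30.4 65.9]
lip L 0 wrist [-77.8  99.2] side [-77.1 100.3]
lip R 0 wrist [-78.  -99.3] side [-77.3 -98.3]
plate lr 0.0145 wrist [-31.6 -51.4] side [-33.  -48.6]
plate ll 0.0145 wrist [-31.4  -1.4] side [-32.7   1. ]
plate ur 0.0145 wrist [ 26.  -50.8] side 
plate ul 0.0145 wrist [25.7 -1.8] side [22.7 -2.2]
crest fl 0.037 wrist [-18.7 -21.5] side 
crest fr 0.037 wrist [-18.5 -31.3] side 
crest bl 0.037 wrist [ 14.3 -21.5] side 
crest br 0.037 wrist [ 14.  -31.4] side 
[ 0.58784021 -0.02095276  0.        ] [ 0.5852628  -0.05884378  0.        ]
-4 [303.15997583 248.78390063] [357.58373426 281.89173192]
-2 [306.39404494 248.6846304 ] [356.73091792 282.09117915]
0 [309.62888362 248.58494956] [355.87689473 282.29090862]
2 [312.8640015 248.4848731] [355.02166212 282.49092094]
```

```bash
python3 - <<'E'
from h import *
print(dev(status.get_obs()['tool_pos']))
go(pan(-.0025,-.0264,.07),toolR(YAW)); go(pan(-.0025,-.0264,.0275),toolR(YAW))
E
```

```text
[-0.0889977  -0.02488538  0.15583866]
shift [ 0.0007 -0.0016 -0.0258] turn [-1.84 -3.24  0.62] 3.7768191041458072
shift [ 0.0232 -0.003  -0.0618] turn [-1.84 -3.24  0.62] 3.7768191041458072
```

Request:
step_arm([
  {"ax": -0.9, "ay": -1.6, "az": 0.3, "x": 0.0, "y": -0.001, "z": -0.013, "claw": 60},
  {"ax": -1.84, "ay": -3.24, "az": 0.6, "x": 0.001, "y": -0.002, "z": -0.026, "claw": 60},
  {"ax": -1.84, "ay": -3.24, "az": 0.6, "x": 0.001, "y": -0.002, "z": -0.026, "claw": 60},
  {"ax": -1.84, "ay": -3.24, "az": 0.6, "x": 0.001, "y": -0.002, "z": -0.026, "claw": 60},
])

```text
time_s: 2.9
tool_pos: [0.4959, -0.0798, 0.13]
tool_rot: [180.0, 32.0, 176.3]
force: [-0.7, -0.5, 0.5]
grip_width: 0.0631
```

```bash
cat >> h.py <<'E'
def rep():
    s=status.get_obs(); d=dev(s['tool_pos'])-FC
    z=DR.T@rot(s['tool_rot'])
    print('t',s['time_s'],'s,y,h mm',np.round(np.array([d@UP,d[1],d@N])*1e3,1),'toolz tilt',np.degrees(np.arctan2(z[0,2],-z[2,2])),'toolz_y',z[1,2],'rot',s['tool_rot'].round(1),'F',s['force'].round(1),'grip',round(s['grip_width'],4)); print('q',s['qpos'].round(1))
E
python3 - <<'E'
from h import *
rep()
go(pan(-.0025,-.0264,.07),toolR(YAW)); go(pan(-.0025,-.0264,.0275),toolR(YAW))
E
```

```text
t 2.9 s,y,h mm [ -2.1 -26.7  69.8] toolz tilt 31.97523541956064 toolz_y 0.0004007465913479222 rot [180.   32.  176.3] F [-0.7 -0.5  0.5] grip 0.0631
q [ -2.7 -16.8   9.2 137.2   2.1  27.5  91.6]
shift [-0.0004  0.0003 -0.    ] turn [-0.01 -0.03 -0.03] 0.04209598515021703
shift [ 0.0221 -0.0012 -0.0361] turn [-0.01 -0.03 -0.03] 0.04209598515021703
```

Request:
step_arm([
  {"ax": 0, "ay": 0, "az": 0, "x": 0.005, "y": -0.0003, "z": -0.009, "claw": 60},
  {"ax": 0, "ay": 0, "az": 0, "x": 0.011, "y": -0.0006, "z": -0.018, "claw": 60},
  {"ax": 0, "ay": 0, "az": 0, "x": 0.016, "y": -0.0009, "z": -0.027, "claw": 60},
  {"ax": 0, "ay": 0, "az": 0, "x": 0.022, "y": -0.0012, "z": -0.036, "claw": 60},
  {"ax": 0, "ay": 0, "az": 0, "x": 0.022, "y": -0.0012, "z": -0.036, "claw": 60},
  {"ax": 0, "ay": 0, "az": 0, "x": 0.022, "y": -0.0012, "z": -0.036, "claw": 60},
])

```text
time_s: 3.5
tool_pos: [0.518, -0.0823, 0.0938]
tool_rot: [180.0, 32.0, 176.2]
force: [-0.2, 0.1, -0.1]
grip_width: 0.0523
```

```bash
python3 - <<'E'
from h import *
rep(); p,im=shot('wrist','w3'); p,im2=shot('side','s3')
cv2.imwrite("pics/c3.png",np.vstack([cv2.resize(im[80:330,190:500],(620,500)),cv2.resize(im2[240:350,260:410],(620,455))])[:, :][::1][:955])
cv2.imwrite("pics/s3c.png",cv2.resize(im2[240:350,260:410],None,fx=5,fy=5))
E
```

```text
t 3.5 s,y,h mm [ -2.6 -27.7  27.3] toolz tilt 31.97265926361541 toolz_y -0.0008035326233153047 rot [180.   32.  176.2] F [-0.2  0.1 -0.1] grip 0.0523
q [-4.100e+00 -9.800e+00  1.090e+01  1.369e+02  1.000e-01  2.080e+01
  9.330e+01]
```

View pics/w3.png

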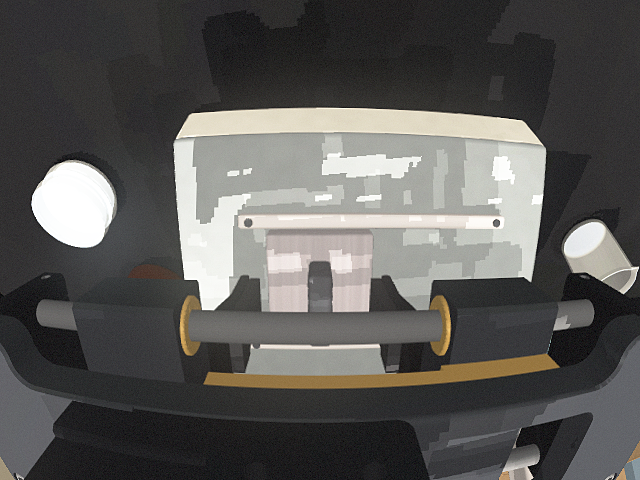

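View pics/s3c.png

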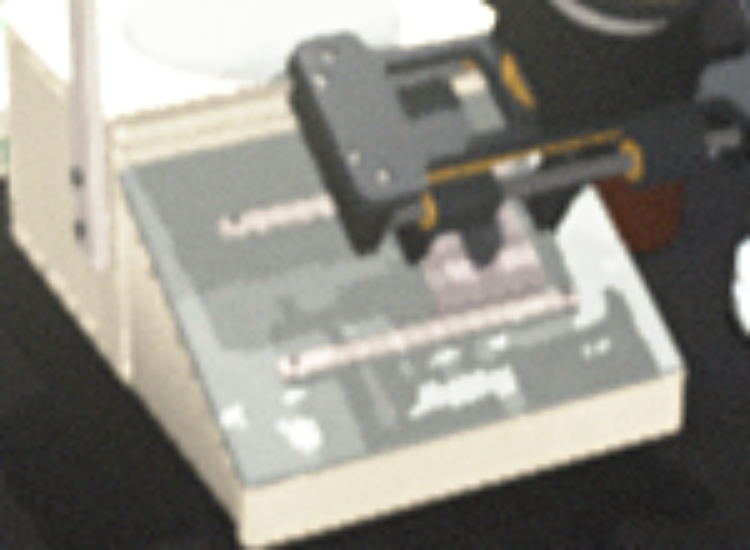

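Request:
step_arm([
  {"ax": 0, "ay": 0, "az": 0, "x": 0, "y": 0.001, "z": 0, "claw": 0},
  {"ax": 0, "ay": 0, "az": 0, "x": 0, "y": 0.001, "z": 0, "claw": 0},
  {"ax": 0, "ay": 0, "az": 0, "x": 0, "y": 0.001, "z": 0, "claw": 0},
  {"ax": 0, "ay": 0, "az": 0, "x": 0, "y": 0.001, "z": 0, "claw": 0},
  {"ax": 0, "ay": 0, "az": 0, "x": 0, "y": 0.001, "z": 0, "claw": 0},
  {"ax": 0, "ay": 0, "az": 0, "x": 0, "y": 0.001, "z": 0, "claw": 0},
  {"ax": 0, "ay": 0, "az": 0, "x": 0, "y": 0.001, "z": 0, "claw": 0},
  {"ax": 0, "ay": 0, "az": 0, "x": 0, "y": 0.001, "z": 0, "claw": 0},
], squeeze=10)

```text
time_s: 4.4
tool_pos: [0.5179, -0.0812, 0.0941]
tool_rot: [180.0, 32.0, 176.2]
force: [-1.4, 1.1, 0.7]
grip_width: 0.0098
```

```bash
python3 - <<'E'
from h import *
rep(); print(DR@[0,.06,0])
E
```

```text
t 4.4 s,y,h mm [ -2.5 -26.7  27.6] toolz tilt 32.020255098038305 toolz_y -0.0007007608722982781 rot [180.   32.  176.2] F [-1.4  1.1  0.7] grip 0.0098
q [ -4.   -9.9  10.7 136.9   0.3  20.8  93. ]
[0.00387194 0.05987494 0.        ]
```

Request:
step_arm([
  {"ax": 0, "ay": 0, "az": 0, "x": 0.0005, "y": 0.008, "z": 0, "claw": 0},
  {"ax": 0, "ay": 0, "az": 0, "x": 0.001, "y": 0.016, "z": 0, "claw": 0},
  {"ax": 0, "ay": 0, "az": 0, "x": 0.0015, "y": 0.024, "z": 0, "claw": 0},
  {"ax": 0, "ay": 0, "az": 0, "x": 0.002, "y": 0.032, "z": 0, "claw": 0},
  {"ax": 0, "ay": 0, "az": 0, "x": 0.0026, "y": 0.04, "z": 0, "claw": 0},
  {"ax": 0, "ay": 0, "az": 0, "x": 0.003, "y": 0.048, "z": 0, "claw": 0},
  {"ax": 0, "ay": 0, "az": 0, "x": 0.0036, "y": 0.055, "z": 0, "claw": 0},
  {"ax": 0, "ay": 0, "az": 0, "x": 0.0036, "y": 0.055, "z": 0, "claw": 0},
])

```text
time_s: 5.2
tool_pos: [0.5213, -0.0257, 0.0941]
tool_rot: [180.0, 32.0, 176.3]
force: [-5.0, 0.9, 4.2]
grip_width: 0.01
```

```bash
python3 - <<'E'
from h import *
rep()
E
```

```text
t 5.2 s,y,h mm [-2.7 28.9 27.7] toolz tilt 31.99908237968448 toolz_y -0.00039579912066178846 rot [180.   32.  176.3] F [-5.   0.9  4.2] grip 0.01
q [ -2.3  -9.7   0.  136.9   8.9  21.1  76.5]
```

Request:
step_arm([
  {"ax": 0, "ay": 0, "az": 0, "x": 0.0002, "y": 0.0025, "z": 0, "claw": 0},
  {"ax": 0, "ay": 0, "az": 0, "x": 0.0003, "y": 0.005, "z": 0, "claw": 0},
  {"ax": 0, "ay": 0, "az": 0, "x": 0.0005, "y": 0.0065, "z": 0, "claw": 0},
  {"ax": 0, "ay": 0, "az": 0, "x": 0.0005, "y": 0.0075, "z": 0, "claw": 0},
  {"ax": 0, "ay": 0, "az": 0, "x": 0.0005, "y": 0.0075, "z": 0, "claw": 0},
])

```text
time_s: 5.7
tool_pos: [0.5217, -0.0193, 0.094]
tool_rot: [180.0, 32.0, 176.2]
force: [-6.3, -0.7, 5.8]
grip_width: 0.0098
```

```bash
python3 - <<'E'
from h import *
rep()
E
```

```text
t 5.7 s,y,h mm [-2.7 35.4 27.7] toolz tilt 31.992558629894535 toolz_y -0.0012965496285602652 rot [180.   32.  176.2] F [-6.3 -0.7  5.8] grip 0.0098
q [ -2.2  -9.6  -1.2 136.9  10.1  21.2  74.3]
```

Request:
step_arm([
  {"ax": 0, "ay": 0, "az": 0, "x": 0.0, "y": 0.0015, "z": 0, "claw": 0},
  {"ax": 0, "ay": 0, "az": 0, "x": 0.0, "y": 0.003, "z": 0, "claw": 0},
  {"ax": 0, "ay": 0, "az": 0, "x": 0.0, "y": 0.003, "z": 0, "claw": 0},
])

```text
time_s: 6.0
tool_pos: [0.5217, -0.0191, 0.0941]
tool_rot: [-179.9, 32.0, 176.0]
force: [-4.3, -9.0, 4.2]
grip_width: 0.0103
```

```bash
python3 - <<'E'
from h import *
rep(); shot('side','s4'); shot('wrist','w4')
E
```

```text
t 6.0 s,y,h mm [-2.7 35.6 27.7] toolz tilt 31.98224020126368 toolz_y -0.004419206529841 rot [-179.9   32.   176. ] F [-4.3 -9.   4.2] grip 0.0103
q [ -2.   -9.5  -1.6 136.8  10.7  21.3  73.4]
```

View pics/w4.png

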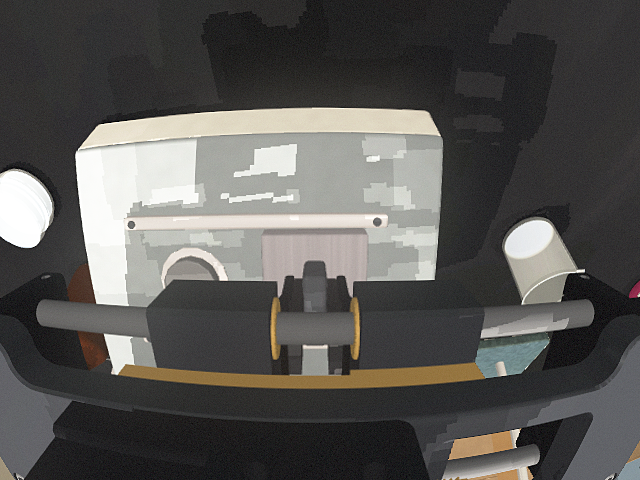

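Request:
step_arm([
  {"ax": 0, "ay": 0, "az": 0, "x": 0.0, "y": -0.0025, "z": 0, "claw": 0},
  {"ax": 0, "ay": 0, "az": 0, "x": 0.0, "y": -0.0025, "z": 0, "claw": 35},
  {"ax": 0, "ay": 0, "az": 0, "x": 0.0, "y": -0.0025, "z": 0, "claw": 35},
  {"ax": 0, "ay": 0, "az": 0, "x": 0.0, "y": -0.0025, "z": 0, "claw": 35},
  {"ax": 0, "ay": 0, "az": 0, "x": 0.0, "y": -0.0025, "z": 0, "claw": 35},
  {"ax": 0, "ay": 0, "az": 0, "x": -0.01, "y": -0.0025, "z": 0.016, "claw": 35},
  {"ax": 0, "ay": 0, "az": 0, "x": -0.02, "y": -0.0025, "z": 0.032, "claw": 35},
  {"ax": 0, "ay": 0, "az": 0, "x": -0.024, "y": -0.0025, "z": 0.038, "claw": 35},
  {"ax": 0, "ay": 0, "az": 0, "x": -0.024, "y": -0.0025, "z": 0.038, "claw": 35},
])

```text
time_s: 7.0
tool_pos: [0.4985, -0.0182, 0.1333]
tool_rot: [180.0, 32.2, 176.2]
force: [-0.2, 0.7, -0.3]
grip_width: 0.0306
```

```bash
python3 - <<'E'
from h import *
rep(); shot('side','s5'); p,im=shot('wrist','w5')
go(pan(-.0025,-.03,.07),toolR(YAW));go(pan(-.0025,-.03,.025),toolR(YAW))
E
```

```text
t 7.0 s,y,h mm [-1.6 35.  73.2] toolz tilt 32.16952843157078 toolz_y -0.0005213651444984886 rot [180.   32.2 176.2] F [-0.2  0.7 -0.3] grip 0.0306
q [ -2.1 -17.   -1.6 137.3   7.5  28.   76.8]
shift [-0.0027 -0.0647 -0.0017] turn [-0.01  0.01  0.11] 0.11214897292200682
shift [ 0.0211 -0.0663 -0.0399] turn [-0.01  0.01  0.11] 0.11214897292200682
```

View pics/w5.png

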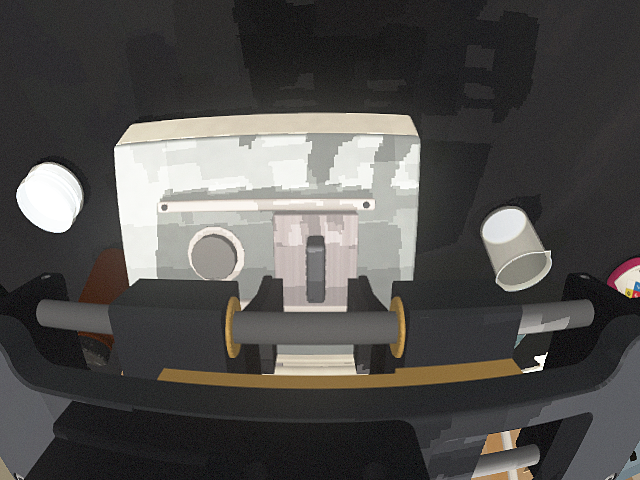

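```bash
python3 - <<'E'
from h import *
p,im=load('w5')
cv2.imwrite("pics/w5c.png",cv2.resize(im[190:320,150:380],None,fx=3.4,fy=3.4,interpolation=cv2.INTER_CUBIC))
for u in[(214,257),(190,257),(239,257),(214,233),(214,279)]: print(onpanel(p,u,.009)*1e3)
for u in[(307,236),(325,236)]: print('ridge',onpanel(p,u,.037)*1e3)
E
```

```text
[ -3.76641041 -29.77209657]
[ -3.62777046 -45.99824542]
[ -3.87418138 -13.48754265]
[-19.35236753 -28.57989477]
[ 11.11374215 -31.07452512]
ridge [-24.6102221   29.68767258]
ridge [-24.60452029  39.1674632 ]
```

View pics/w5c.png

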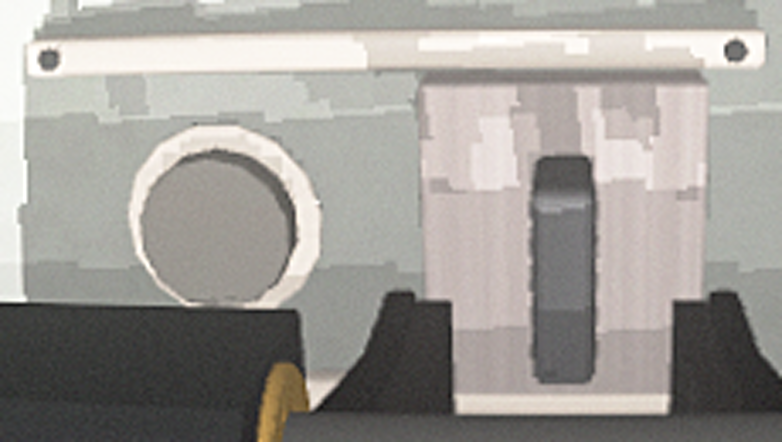

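Request:
step_arm([
  {"ax": 0, "ay": 0, "az": 0, "x": -0.001, "y": -0.02, "z": 0, "claw": 0},
  {"ax": 0, "ay": 0, "az": 0, "x": -0.003, "y": -0.045, "z": -0.002, "claw": 0},
  {"ax": 0, "ay": 0, "az": 0, "x": -0.004, "y": -0.0645, "z": -0.003, "claw": 0},
  {"ax": 0, "ay": 0, "az": 0, "x": -0.004, "y": -0.0645, "z": -0.003, "claw": 0},
  {"ax": 0, "ay": 0, "az": 0, "x": -0.004, "y": -0.0645, "z": -0.003, "claw": 0},
])

```text
time_s: 7.6
tool_pos: [0.4938, -0.0828, 0.1282]
tool_rot: [180.0, 31.9, 176.1]
force: [-0.0, 0.4, -0.0]
grip_width: 0.0022
```

```bash
python3 - <<'E'
from h import *
rep()
go(pan(-.0033,-.03,.025),toolR(YAW)); print(DR@N)
E
```

```text
t 7.6 s,y,h mm [ -4.8 -29.8  69.3] toolz tilt 31.936826246899123 toolz_y -0.0010119191110589721 rot [180.   31.9 176.1] F [-0.   0.4 -0. ] grip 0.0022
q [ -1.4 -16.7   8.4 137.4   1.1  27.3  92.7]
shift [ 0.0246 -0.0018 -0.0367] turn [-0.03 -0.07  0.15] 0.1701539722706988
[-0.52889528  0.03420212  0.848     ]
```

Request:
step_arm([
  {"ax": 0, "ay": 0, "az": 0, "x": 0.006, "y": -0.0004, "z": -0.009, "claw": 0},
  {"ax": 0, "ay": 0, "az": 0, "x": 0.012, "y": -0.0008, "z": -0.018, "claw": 0},
  {"ax": 0, "ay": 0, "az": 0, "x": 0.018, "y": -0.0012, "z": -0.027, "claw": 0},
  {"ax": 0, "ay": 0, "az": 0, "x": 0.0245, "y": -0.0018, "z": -0.0365, "claw": 0},
  {"ax": 0, "ay": 0, "az": 0, "x": 0.0245, "y": -0.0018, "z": -0.0365, "claw": 0},
  {"ax": 0, "ay": 0, "az": 0, "x": 0.0245, "y": -0.0018, "z": -0.0365, "claw": 0},
])

```text
time_s: 8.2
tool_pos: [0.5183, -0.0837, 0.0921]
tool_rot: [180.0, 31.9, 176.3]
force: [-0.2, -0.1, 0.2]
grip_width: 0.0005
```

```bash
python3 - <<'E'
from h import *
rep(); p,im=shot('side','s6'); p,w=shot('wrist','w6')
cv2.imwrite("pics/s6c.png",cv2.resize(im[200:350,230:430],None,fx=4,fy=4,interpolation=cv2.INTER_CUBIC))
E
```

```text
t 8.2 s,y,h mm [ -3.1 -29.2  25.7] toolz tilt 31.948758738304132 toolz_y -0.00018354115768373666 rot [180.   31.9 176.3] F [-0.2 -0.1  0.2] grip 0.0005
q [ -2.9  -9.4  10.1 136.8  -1.   20.6  94.6]
```

View pics/s6c.png

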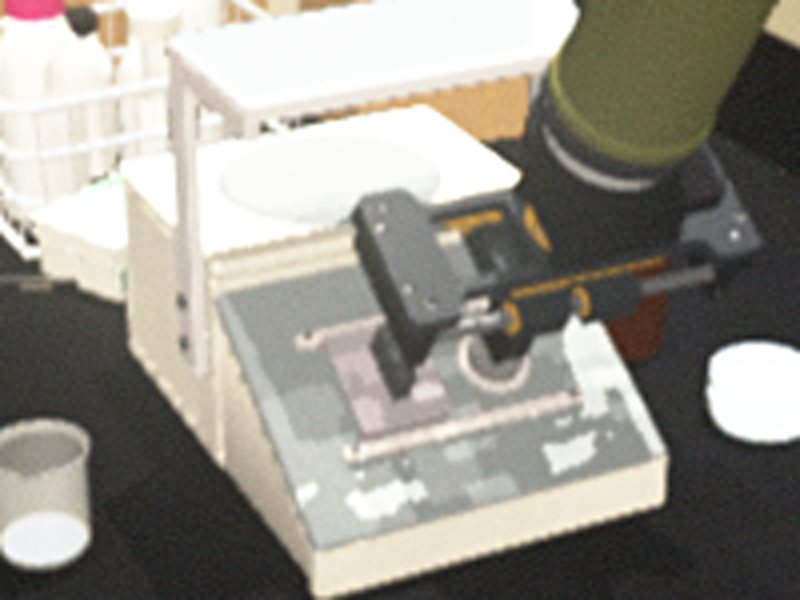

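View pics/w6.png

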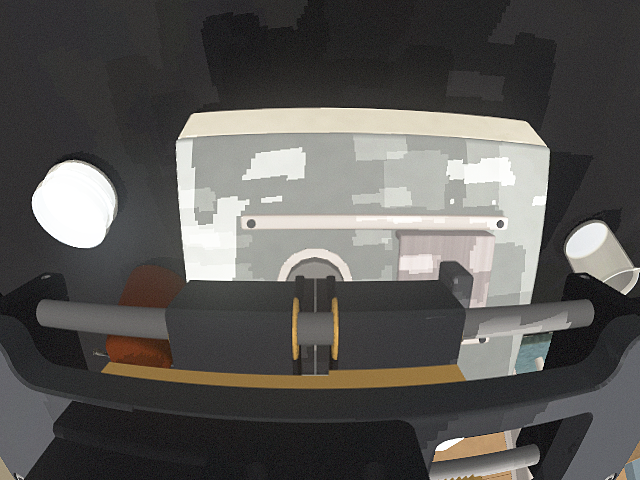

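Request:
step_arm([
  {"ax": 0, "ay": 0, "az": 0, "x": 0.002, "y": -0.0005, "z": -0.0035, "claw": 0},
  {"ax": 0, "ay": 0, "az": 0, "x": 0.004, "y": -0.001, "z": -0.0068, "claw": 0},
  {"ax": 0, "ay": 0, "az": 0, "x": 0.0053, "y": -0.001, "z": -0.0085, "claw": 0},
  {"ax": 0, "ay": 0, "az": 0, "x": 0.0064, "y": -0.001, "z": -0.0102, "claw": 0},
  {"ax": 0, "ay": 0, "az": 0, "x": 0.0064, "y": -0.001, "z": -0.0102, "claw": 0},
])

```text
time_s: 8.8
tool_pos: [0.5253, -0.0856, 0.0826]
tool_rot: [180.0, 32.1, 176.2]
force: [-1.9, 1.3, 3.6]
grip_width: 0.0005
```

```bash
python3 - <<'E'
from h import *
rep()
E
```

```text
t 8.8 s,y,h mm [ -2.1 -30.6  13.8] toolz tilt 32.05809252630882 toolz_y -0.0008070461974828301 rot [180.   32.1 176.2] F [-1.9  1.3  3.6] grip 0.0005
q [ -3.5  -7.4  10.9 136.6  -2.2  18.7  95.8]
```

Request:
step_arm([
  {"ax": 0, "ay": 0, "az": 0, "x": 0.0008, "y": 0, "z": -0.0013, "claw": 0},
  {"ax": 0, "ay": 0, "az": 0, "x": 0.0016, "y": 0, "z": -0.0026, "claw": 0},
  {"ax": 0, "ay": 0, "az": 0, "x": 0.0018, "y": 0, "z": -0.003, "claw": 0},
  {"ax": 0, "ay": 0, "az": 0, "x": 0.0018, "y": 0, "z": -0.003, "claw": 0},
  {"ax": 0, "ay": 0, "az": 0, "x": 0.0018, "y": 0, "z": -0.003, "claw": 0},
])

```text
time_s: 9.3
tool_pos: [0.5263, -0.0857, 0.0811]
tool_rot: [179.9, 32.0, 176.1]
force: [-26.3, 2.8, 32.7]
grip_width: 0.0008
```

```bash
python3 - <<'E'
from h import *
rep(); p,im=shot('side','s7')
cv2.imwrite("pics/s7c.png",cv2.resize(im[180:350,230:430],None,fx=3.5,fy=3.5,interpolation=cv2.INTER_CUBIC))
E
```

```text
t 9.3 s,y,h mm [ -2.  -30.6  12. ] toolz tilt 32.02829907122406 toolz_y -0.00014091995328607997 rot [179.9  32.  176.1] F [-26.3   2.8  32.7] grip 0.0008
q [ -3.6  -7.1  11.  136.5  -2.5  18.5  96.1]
```

View pics/s7c.png

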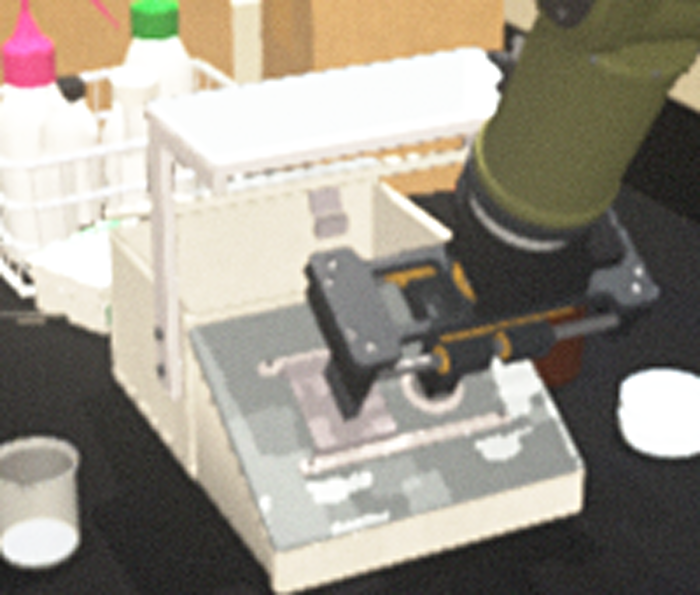

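Request:
step_arm([
  {"ax": 0, "ay": 0, "az": 0, "x": -0.005, "y": 0.0, "z": 0.008, "claw": 0},
  {"ax": 0, "ay": 0, "az": 0, "x": -0.012, "y": 0.0005, "z": 0.02, "claw": 0},
  {"ax": 0, "ay": 0, "az": 0, "x": -0.024, "y": 0.001, "z": 0.038, "claw": 0},
  {"ax": 0, "ay": 0, "az": 0, "x": -0.036, "y": 0.0015, "z": 0.054, "claw": 0},
  {"ax": 0, "ay": 0, "az": 0, "x": -0.036, "y": 0.0015, "z": 0.054, "claw": 0},
  {"ax": 0, "ay": 0, "az": 0, "x": -0.036, "y": 0.0015, "z": 0.054, "claw": 0},
  {"ax": 0, "ay": 0, "az": 0, "x": -0.036, "y": 0.0015, "z": 0.054, "claw": 0},
])

```text
time_s: 10.05
tool_pos: [0.4906, -0.0843, 0.133]
tool_rot: [180.0, 32.0, 176.2]
force: [-0.0, 0.4, -0.0]
grip_width: 0.0007
```

```bash
python3 - <<'E'
from h import *
rep(); p,im=shot('side','s8'); p,w=shot('wrist','w8')
cv2.imwrite("pics/s8c.png",cv2.resize(im[180:350,230:430],None,fx=3.5,fy=3.5,interpolation=cv2.INTER_CUBIC))
E
```

```text
t 10.05 s,y,h mm [ -4.8 -31.5  75. ] toolz tilt 32.01826790864993 toolz_y -0.0008906823889912297 rot [180.   32.  176.2] F [-0.   0.4 -0. ] grip 0.0007
q [  4.2 -17.2   3.8 137.3  -2.5  28.   96.2]
```

View pics/s8c.png

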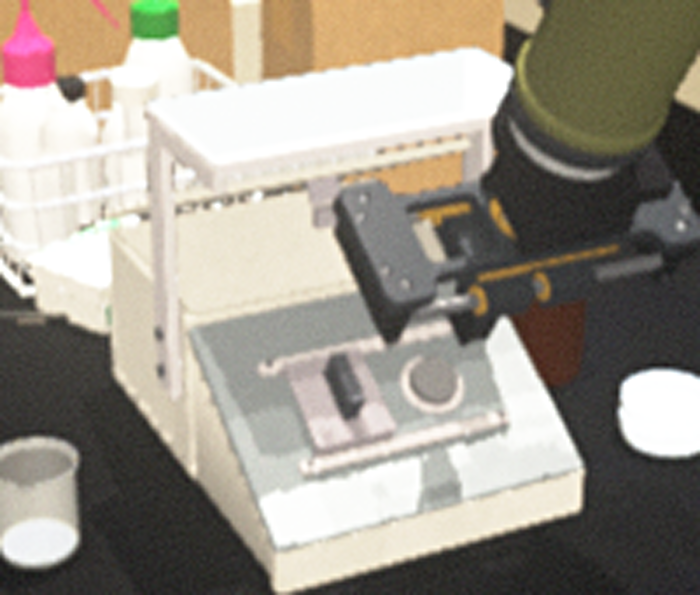

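View pics/w8.png

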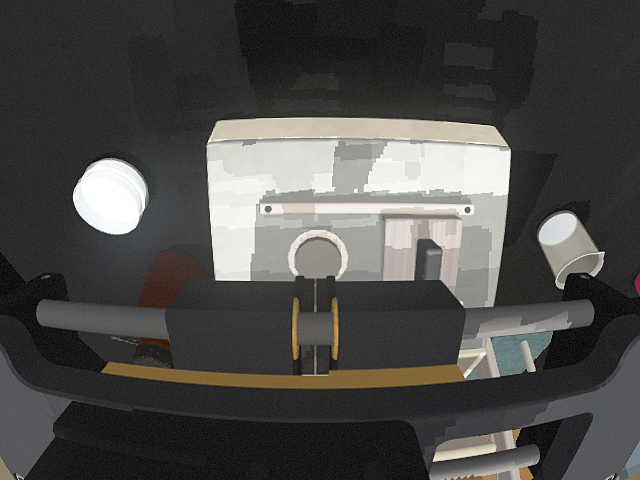

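```bash
python3 - <<'E'
from h import *
p,im=load('w8'); cv2.imwrite("pics/w8c.png",cv2.resize(im[190:320,230:500],None,fx=2.9,fy=2.9,interpolation=cv2.INTER_CUBIC))
for u in[(384,216),(461,218)]: print('plate front corners',onpanel(p,u,.0145)*1e3)
p5,_=load('w5')
for u in[(273.3,213.4),(357.6,214)]: print('w5 plate',onpanel(p5,u,.0145)*1e3)
a=cv2.imread('pics/side0.png').astype(int);b=cv2.imread('pics/s8.png').astype(int)
for n,(y0,y1,x0,x1) in dict(beaker=(300,345,222,258),dish=(285,312,402,440)).items(): print(n,np.abs(a-b)[y0:y1,x0:x1].mean())
for k,(y0,y1,x0,x1) in dict(amber=(240,295,372,400)).items(): print(k,np.abs(a-b)[y0:y1,x0:x1].mean())
rep()
E
```

```text
plate front corners [-33.11001543   8.78641757]
plate front corners [-32.44786097  58.31915125]
w5 plate [-32.39620586   9.58687134]
w5 plate [-32.00947888  58.73740899]
beaker 6.618930041152264
dish 3.1410006497725798
amber 13.530735930735931
t 10.15 s,y,h mm [ -4.7 -31.2  75. ] toolz tilt 32.0146323858613 toolz_y -0.000457575307755733 rot [180.   32.  176.2] F [ 0.8 -0.2 -0.3] grip 0.0005
q [  4.1 -17.2   3.8 137.3  -2.5  28.   96.2]
```

View pics/w8c.png

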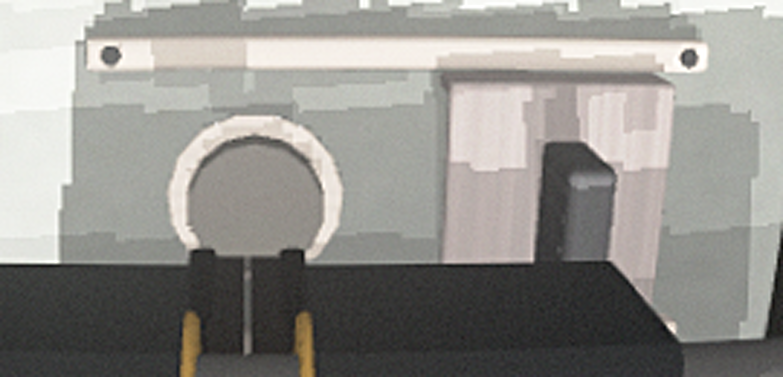

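```bash
python3 - <<'E'
from h import *
p,im=load('w4')
for n in('w4','w5','w8'):
    p,im=load(n)
    # plate lateral edges along row 6px past front edge
    y={'w4':245,'w5':224,'w8':228}[n]; x0,x1={'w4':(240,390),'w5':(255,375),'w8':(365,480)}[n]
    sub=im[y-4:y+5].astype(float).mean(0); m=sub[:,2]-sub[:,1]  # red minus green
    xs=[x for x in range(x0,x1) if m[x]>5]; print(n,xs[0],xs[-1],[np.round(onpanel(p,(u,y),.0145)*1e3,1) for u in(xs[0],xs[-1])])
E
```

```text
w4 261 367 [array([-26.7,   9.2]), array([-26.6,  59.1])]
w5 273 357 [array([-26.1,   9.2]), array([-26. ,  58.5])]
w8 385 461 [array([-25.8,   9.7]), array([-26.1,  58.9])]
```

```bash
python3 - <<'E'
from h import *
p,im=shot('side','s9'); rep()
from cell import workorder
print(workorder.sign_off())
E
```

```text
t 10.2 s,y,h mm [ -4.7 -31.1  75. ] toolz tilt 32.01345313559007 toolz_y -0.0003617074519116821 rot [180.   32.  176.2] F [0.3 0.2 0.4] grip 0.0006
q [  4.1 -17.2   3.8 137.3  -2.5  28.   96.2]
the job is handed in; nothing more can be done
None
```

View pics/s9.png

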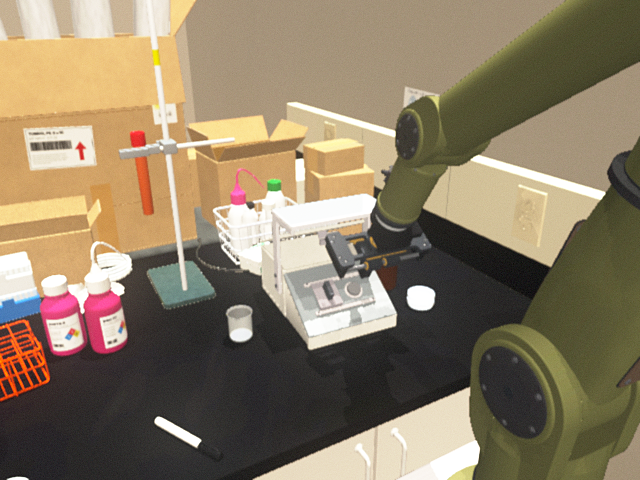

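The centrifuge is open. I gripped the catch's ridge and slid it left until it pushed back with about 9 N at its end stop. Then I pressed the button with closed fingertips, the lid sprang up, and I pulled back about 60 mm. The job was handed in at 10.2 s.

**Last checks:**
- **Catch:** the plate measured the same within 0.5 mm at the stop, after release and at the end, so it stayed fully open.
- **Button and lid:** the last pictures show the button out and the lid ajar.
- **Robot:** the force reading was about zero, and nothing was being touched.
- **Beaker and dishes:** both looked unmoved.

**Checks that were less clean:**
- **Press force:** the button bottomed out and the force rose to about 42 N for a moment. That was on the fingertips and well under the 120 N wrist limit, but it is more than I meant. It is just above the 40 N limit for the arm and gripper body, which I took not to apply to the fingertips.
- **Amber bottle:** the gripper partly hid it in the side view, so I only know that it still stood in place. The gripper was not seen touching it.
- **Elbow range:** the shoulder joint (joint 2) came within 0.1° of its range limit at the retracted pose but did not pass it in any reading.

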